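Plug the studio vacuum manifold and cam it shut

ROBOT

A 6-joint arm with a two-finger parallel gripper is mounted at the origin on the work surface. World frame = base frame: x ahead of the robot, y to its left, z up, the work surface at z = 0. Lengths are in mm, angles in rad, forces in N, time in s.
With the tool pointing down it reaches from about 150 to 775 mm from the base axis. Payload 6.1 kg.
Tool frame: the origin (TCP) lies midway between the tips of the shut fingers; the grasp point (between the pads) lies 19 mm behind it; z points along the fingers, y is the line along which they close (so a half turn about z gives the same grasp; the last joint's range is limited). The gripper opens to 85 mm and grips with 20 to 120 N. Pads are 22 mm wide; open, the fingers measure 114 mm over their backs; the gripper's body (76 mm by 85 mm) begins 54 mm behind the grasp point. The pads swing forward as they close: fully open they stand 13 mm farther back than shut.
Start: joints at [-1.107, 0.126, -0.04, 1.405, 0, 1.571], TCP at [234.85, -469.525, 231.295] pointing down, gripper open.
Joint ranges: [-2.72, 2.72], [-0.95, 1.95], [-1.27, 1.35], [-1.78, 2.02], [-1.46, 1.47], [-3.14, 3.14]. Speed limits (rad/s): [2.39, 2.39, 3.01, 3.14, 3.14, 3.14].

INTERFACE

Orientations are given as a unit quaternion [x, y, z, w].
In Python, from rig import * gives the robot as it stands.
- The arm moves only by the tool servo_tool, never from a script. Its argument "targets" is a list of rows, each a list of 3 entries, a list of its own where there are three numbers: the closure, from 0 (fully open) to 1 (shut), then the shift along the tool's x, y, z in mm, then the turn, a rotation vector about the tool's x, y, z in rad. In form: [[claw, [tx, ty, tz], [rx, ry, rz]], ...]. A call has 1 to 20 rows; each row is the pose to reach, as a shift and turn from the pose commanded when the call began, along the tool's axes at that moment; what a row does not reach only later rows make up. A row lasts 1/12 s, in which the tool goes at most 41.7 mm and 7.16 degrees, less where a joint would pass 70% of its speed; a pose out of reach is approached as far as the arm can. A call with a gripper value outside its range is refused whole. The fingers move at their own pace and stop on an object; the grip force is fixed at half the most. Time passes only in rows, so rows that repeat a pose let the fingers close. It gives the time, the measured TCP pose, the force, the opening and the grip force at its end, in the units of the state.
- state(): the state, without advancing time (a new reading comes with each control period).
- read_camera(name): name is "scene" or "top"; returns the picture (384x512x3 uint8, blue, green, red); there is no depth.
- get_calibration(name): a dict with "mtx" (3x3 intrinsics, pixels), "k1" (the pictures are not rectified: a ray, as slopes to the right and down, at radius r is drawn at 1 + k1 r^2 times it, then the intrinsics apply), "R" (3x3) and "t" (3): a world point X has camera coordinates R X + t. Camera axes: x right, y down, z forward; pixel columns grow to the right and rows downward; lengths in mm; the calibration is good to about 2 mm. A picture is of the moment at which its call begins. get_calibration takes no time and is no camera call.
- job_done(): hands the job in; it is judged then, once.
Trained networks look in the newest picture that a camera, given by its name, has taken for a name from the list of things; names that differ only in an ending like _2 or _b are one class to them, and where a whole thing is asked for, a point or a joint stands for the part that bears it (a point fixed in the world has none). Each returns a list of dicts, best first, with "p" (0 to 1); they miss things now and then, are a little off and sometimes report something else, mostly with a low value. They report only what shows in the picture. A call takes as long as a camera call. They do not tell look-alikes from the thing itself.
- spot_in(camera, label): "centre" ([x, y, z] in mm, in world coordinates, good to about 4 mm: the middle of the surface that is visible of it).
- tip_of(camera, label): "centre" ([x, y, z] in mm, in world coordinates, good to about 4 mm: a listed point, or the origin of a listed thing).
The state is a dict: "time_s": time; "joints": joint angles; "qd": joint speeds; "joint_torque": joint torques, N m; "tcp_pos": TCP position; "tcp_rot": TCP orientation; "ft_force": force on the tool from outside, world axes, zero at the start; "ft_torque": the same for the moment, N m; "opening": opening from 0.0 (shut) to 1.0 (fully open); "grip_force": force on a finger pad.
Only numpy, scipy, OpenCV 4.12 (cv2) and the standard library are available. Lean on these libraries where they do the work, as an engineer would, in place of code of your own. Each camera call takes 0.05 s, during which the arm holds its last target. There are 200 camera calls.

TASK

Blank off the vacuum manifold: stand the grooved aluminium plug in the upright coupler, nose down on its rubber gasket, while both brass cam arms are still up; then swing the two arms down together, neither well ahead of the other, until both are fully home and the plug is clamped, and let go. The coupler is bolted through slots some millimetres off its nominal place, so find its mouth by feel, work gently and never push hard, and leave the other things on the bench where they are.

Things in the scene. Friction and masses are not known exactly. Their poses are not given: they have to be found in the camera images.
- port: grey manifold block, fixed, 190 x 160 mm, 40 mm high, carrying the coupler; origin on the bench right under the coupler's nominal centre; the block reaches 50 mm to its -x, 140 mm to its +x and 80 mm to each side; a gauge and pipe stub are at its +x end
- port_mouth (a point): NOMINAL (wrong) centre of the upright coupler's mouth at rim height, 84 mm above the bench, axes as the block's, z up. The real coupler is bolted 3 to 16 mm from this towards the block's +x and up to 3.5 mm either way along its y (not turned, right height); this reading does not show it. Its bolts hold it still and the arms share the offset. Bore 34.6 mm, rim flat and 7 mm wide, outside 49 mm
- port_seat (a point): NOMINAL centre (offset as the mouth) of the rubber gasket's top, 18.8 mm below the rim: the springy floor of the bore, about 4 N to start it, then 3 N per mm, up to 5 mm. Two pairs of ears that carry the arms stand 23 to 33 mm from the coupler's axis on its +y and -y sides, up to 22 mm above the rim; the +x and -x sides are free for fingers
- cam_left (a joint): brass cam arm on the coupler's +y side, rad: 0 = open, pointing out and up 50 degrees above level; 1.745 = fully home at its stop, pointing out and down 50 degrees below level. Turns about a level pin (along the block's x) 14 mm above the rim, 26 mm from the coupler's axis. Stays where left (0.07 N m); stiffer over the last 0.4 rad, as its lobe enters the groove and draws the plug down about 2 mm
- cam_right (a joint): the same arm on the -y side, mirrored; 0 = open (up), 1.745 = home (down). Each arm is a straight bar 12 mm wide, 6 mm thick, in line with its pin, ending in a round of 8 mm radius 61 mm from the pin. Two fingers wide open either side of the plug, over 34 mm from the coupler's axis, can press both arms down at once from above, with under 25 N in all until the stops
- plug_mid (a point): centre (half-way up) of the loose grooved aluminium plug, round, 64 mm tall, 0.1 to 0.3 kg, z up its axis, standing on the bench nose down. From below: nose 32 mm across for 20 mm (bottom edge bevelled 1.1 mm), groove 24.4 mm across at 28 to 33 mm, plain head 28 mm across from 35 to 64 mm to grasp. Centre height over the rim: 32 mm on the rim, 13 on the gasket, about 11.4 clamped
- bung: bystander: plain aluminium bung without a groove, 48 mm across below, 30 mm knob above, 55 mm tall, too big for the coupler; origin under its middle
- tape: bystander: roll of paper tape, 60 mm across, 24 mm tall; origin under its middle
- inkjar: bystander: glass ink jar, 60 mm across, 75 mm tall; origin under its middle
- pencup: bystander: dark steel pencil cup, 70 mm across, 95 mm tall; origin under its middle
- eraser: bystander: eraser block 45 x 26 x 15 mm; origin under its middle
- brayer: bystander: ink roller lying flat, 90 mm rubber roller towards its +x, red handle to -x, 200 mm long; origin on its underside between the two
- weight: bystander: steel paperweight 70 x 50 x 35 mm; origin under its middle
Mind the look-alikes: they are no part of the job. What is shaped like the part that bears plug_mid but green is not meant.

How it is judged (in metres and radians):
On the way, in this order (a step that is already met when the one before it is completed fails the run):
1. the plug stands upright in the coupler, down on the gasket, with both cam arms still up (z of plug_mid in the frame of port_mouth below 0.0152 m and horizontal distance between plug_mid and port_mouth below 0.019 m and angle between plug_mid's own z axis and vertical below 0.12 rad and value of joint each of cam_left, cam_right below 0.6 rad), for 0.1 s.
2. both cam arms are fully home (value of joint each of cam_left, cam_right above 1.66 rad), for 0.1 s.
At the end, for the whole second after the job is handed in: the plug is upright (within 0.12 rad) in the coupler, drawn down so that its centre is less than 12.3 mm above the rim, both cam arms within 0.085 rad of their stops (over 1.66 rad), all at rest and released (all of step 2 and z of plug_mid in the frame of port_mouth below 0.0123 m and horizontal distance between plug_mid and port_mouth below 0.019 m and angle between plug_mid's own z axis and vertical below 0.12 rad and linear speed of plug below 0.02 m/s); the robot touches nothing.
It fails at once if one cam arm runs well ahead of the other (a lead under 0.6 rad is always allowed) ((value of joint cam_left above 0.85 rad and value of joint cam_right below 0.25 rad) or (value of joint cam_left above 1.1 rad and value of joint cam_right below 0.5 rad) or (value of joint cam_left above 1.35 rad and value of joint cam_right below 0.75 rad) or (value of joint cam_left above 1.6 rad and value of joint cam_right below 1 rad) or (value of joint cam_right above 0.85 rad and value of joint cam_left below 0.25 rad) or (value of joint cam_right above 1.1 rad and value of joint cam_left below 0.5 rad) or (value of joint cam_right above 1.35 rad and value of joint cam_left below 0.75 rad) or (value of joint cam_right above 1.6 rad and value of joint cam_left below 1 rad)).
It fails at once if the robot presses the coupler, its arms or the manifold with more than 40 N (contact force between the arm and port above 40 N).
It fails at once if the plug is pressed on the coupler with more than 60 N (contact force between plug and port above 60 N).
It fails at once if a bystander is shifted by more than 30 mm (distance of any of bung, tape, inkjar, pencup, eraser, brayer, weight from where it was at the start of the episode above 0.03 m).
It also fails if it takes over 72 s, if anything falls off the work surface, if the arm or the gripper's body presses on something with over 40 N, if the wrist force passes 120 N, or if a joint passes its speed limit or range.

## Working session

There is one attempt and no reset: what is moved stays moved. The work goes in short steps, Python scripts to look and compute and a tool call to move; the robot and the scene stay as the last step left them, time stands still between calls to the robot, and variables do not carry over. Pictures are saved under pics/ and viewed, at most 10 in all, crops included, and the job is handed in when it is done.

Besides the shell and the picture viewer there is one more tool, called after ">>>" as name([rows], argument=value, ...), one row to a line, values as JSON. servo_tool: Moves the arm, as the interface text tells. Its arguments: {"type":"object","properties":{"targets":{"type":"array","items":{"type":"array"}}},"required":["targets"]}

```bash
mkdir -p pics; cat > h.py <<'E'
from rig import *
import numpy as np, cv2
def px(cam,X):
    c=get_calibration(cam);p=np.array(c["R"])@np.array(X,float)+np.array(c["t"]).ravel()
    s=p[:2]/p[2];s=s*(1+c["k1"]*(s@s));m=np.array(c["mtx"]);return m[:2,:2]@s+m[:2,2]
def ray(cam,u,z):
    "world point at height z for pixel u"
    from scipy.optimize import fsolve
    return fsolve(lambda q:px(cam,[q[0],q[1],z])-np.array(u),[400,0])
def st():
    s=state();print({k:np.round(s[k],3).tolist() for k in("time_s","tcp_pos","tcp_rot","ft_force","ft_torque","opening","grip_force")})
E
python3 - <<'E'
from h import *
for c in("scene","top"):
    cv2.imwrite(f"pics/{c}1.png",read_camera(c))
    for l in("port_mouth","port","plug_mid","bung"):
        print(c,l,[(np.round(d["centre"]).tolist(),round(d["p"],2)) for d in tip_of(c,l)][:4])
    print(c,'cl',[(np.round(d["centre"]).tolist(),round(d["p"],2)) for l in("cam_left","cam_right") for d in spot_in(c,l)])
st()
E
```

```text
scene port_mouth [([541.0, 130.0, 82.0], 0.57), ([547.0, 126.0, 3.0], 0.5)]
scene port [([547.0, 123.0, 1.0], 0.75)]
scene plug_mid [([576.0, -86.0, 28.0], 0.81), ([625.0, -149.0, 32.0], 0.69), ([639.0, -214.0, 24.0], 0.58)]
scene bung [([455.0, -168.0, -1.0], 0.49)]
scene cl [([619.0, 138.0, 39.0], 0.68), ([563.0, 78.0, 121.0], 0.5)]
top port_mouth [([543.0, 120.0, 87.0], 0.9)]
top port [([492.0, 394.0, 4.0], 0.4)]
top plug_mid [([572.0, -88.0, 33.0], 0.69), ([633.0, -215.0, 34.0], 0.6), ([629.0, -147.0, 34.0], 0.58)]
top bung [([452.0, -167.0, 0.0], 0.76)]
top cl [([561.0, 78.0, 124.0], 0.62)]
{'time_s': 0.7, 'tcp_pos': [234.84, -469.537, 231.339], 'tcp_rot': [0.973, 0.23, 0.0, 0.0], 'ft_force': [-0.241, -0.05, -0.225], 'ft_torque': [-0.024, -0.027, -0.051], 'opening': 0.999, 'grip_force': 0.0}
```

View pics/scene1.png

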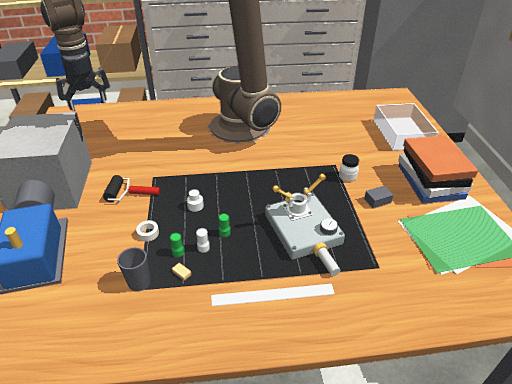

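View pics/top1.png

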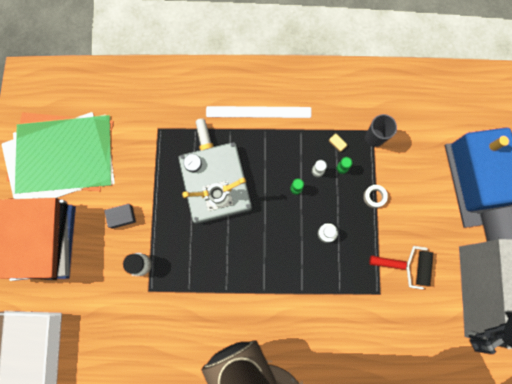

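The aluminium plug is the white one at top px (320,168), about (627,-148); the green ones are decoys. The block is at top px (215,183), slightly turned. I'll enlarge the coupler and plug.

```bash
python3 - <<'E'
from h import *
a=read_camera("top");b=read_camera("scene")
f=lambda i,x,y,w,h,k:cv2.resize(i[y:y+h,x:x+w],None,fx=k,fy=k,interpolation=cv2.INTER_CUBIC)
A=f(a,170,130,90,100,4);B=f(b,255,165,100,100,4)
C=f(a,285,145,90,50,4);D=f(b,165,205,100,50,4)
cv2.imwrite("pics/crop1.png",np.vstack([np.hstack([A,B]),np.hstack([C,D])]))
E
```

```text
(no output)
```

View pics/crop1.png

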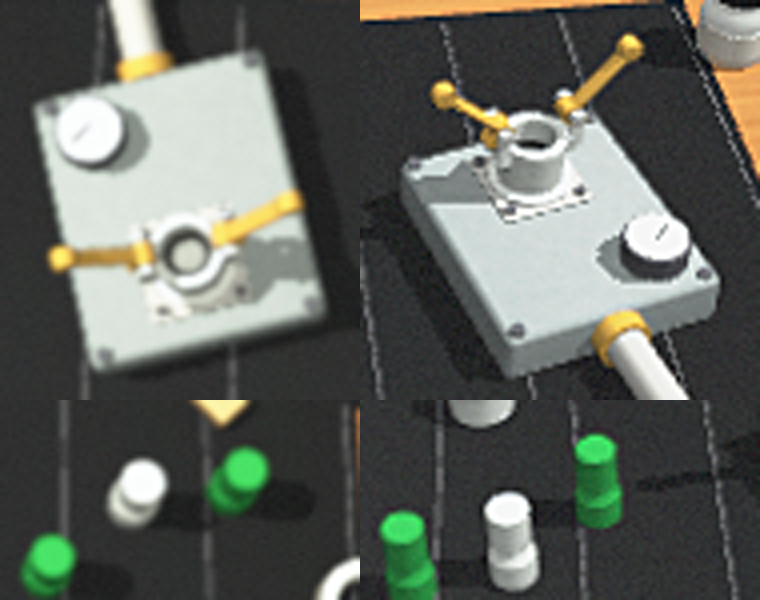

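The crops show the arms up. The rim centre is at crop px (184,252) in top and (533,135) in scene, and the plug top is at (144,483) and (509,505).

```bash
python3 - <<'E'
from h import *
T=lambda x,y:(170+x/4-.4,130+y/4-.4)
cs=[ray("top",T(*p),40) for p in((35,100),(262,52),(327,310),(97,370))]
print("corners",np.round(cs,1).tolist())
for i in range(4):
    d=cs[(i+1)%4]-cs[i];print(np.linalg.norm(d).round(1),np.degrees(np.arctan2(d[1],d[0])).round(1))
print("rim top",ray("top",T(184,252),84),"scene",ray("scene",(255+173/4-.4,165+135/4-.4),84))
print("arm tips top",ray("top",T(62,258),98+47),ray("top",T(290,200),98+47))
print("arm tips sc",ray("scene",(255+83/4,165+94/4),145),ray("scene",(255+269/4,165+46/4),145))
print("plug top",ray("top",(285+36-.4,145+83/4-.4),64),"scene",ray("scene",(165+149/4-.4,205+105/4-.4),64))
for c in("scene","top"): print(c,ray(c,px(c,[627,-148,64]),64))
E
```

```text
corners [[656.9, 235.7], [692.2, 81.7], [514.2, 34.9], [472.5, 185.8]]
157.9 -77.1
184.1 -165.3
156.5 105.4
191.0 15.1
rim top [543.43174978 126.04057348] scene [546.37372327 125.26248296]
arm tips top [526.60137356 193.16347708] [563.81132763  56.19588314]
arm tips sc [569.58840437  57.41137583] [532.49830675 192.04158045]
plug top [ 623.70332083 -146.7634396 ] scene [ 624.31427012 -144.57444427]
scene [ 627. -148.]
top [ 627. -148.]
```

```bash
cat >> h.py <<'E'
from scipy.spatial.transform import Rotation as Ro
def go(p,yaw):
    "shift/turn in current tool frame to TCP p, tool y at yaw deg, pointing down"
    s=state();R=Ro.from_quat(s["tcp_rot"]);y=np.radians(yaw)
    c,n=np.cos(y),np.sin(y)
    T=Ro.from_matrix(np.array([[-n,c,0],[c,n,0],[0,0,-1]]))
    st();print("move",R.inv().apply(np.array(p)-s["tcp_pos"]).round(1).tolist(),(R.inv()*T).as_rotvec().round(4).tolist())
E
sed -i 's/\[-n,c,0\],\[c,n,0\]/[-n,c,0],[c,n,0]/' h.py
python3 - <<'E'
from h import *
go([624,-146,130],15)
E
```

```text
{'time_s': 0.8, 'tcp_pos': [234.846, -469.527, 231.328], 'tcp_rot': [0.973, 0.23, 0.0, 0.0], 'ft_force': [-0.139, -1.085, 0.259], 'ft_torque': [0.024, -0.042, -0.001], 'opening': 0.999, 'grip_force': 0.0}
move [492.8, -115.3, 101.3] [0.0001, 0.0, -1.3688]
```

>>> servo_tool([
  [0, [493, -115, 101], [0, 0, -1.369]],
  [0, [493, -115, 101], [0, 0, -1.369]],
  [0, [493, -115, 101], [0, 0, -1.369]],
  [0, [493, -115, 101], [0, 0, -1.369]],
  [0, [493, -115, 101], [0, 0, -1.369]],
  [0, [493, -115, 101], [0, 0, -1.369]],
  [0, [493, -115, 101], [0, 0, -1.369]],
  [0, [493, -115, 101], [0, 0, -1.369]],
  [0, [493, -115, 101], [0, 0, -1.369]],
  [0, [493, -115, 101], [0, 0, -1.369]],
  [0, [493, -115, 101], [0, 0, -1.369]],
  [0, [493, -115, 101], [0, 0, -1.369]],
  [0, [493, -115, 101], [0, 0, -1.369]],
  [0, [493, -115, 101], [0, 0, -1.369]],
  [0, [493, -115, 101], [0, 0, -1.369]],
  [0, [493, -115, 101], [0, 0, -1.369]],
  [0, [493, -115, 101], [0, 0, -1.369]],
  [0, [493, -115, 101], [0, 0, -1.369]],
])

```text
time_s: 2.3
tcp_pos: [623.6, -147.4, 131.1]
tcp_rot: [0.609, 0.793, 0.0, 0.0]
ft_force: [0.8, -1.1, -0.7]
opening: 0.998
grip_force: 0.0
```

```bash
python3 - <<'E'
from h import *
go([624,-146,33],15)
print(state()["joints"])
E
```

```text
{'time_s': 2.3, 'tcp_pos': [623.576, -147.441, 131.11], 'tcp_rot': [0.609, 0.793, 0.0, 0.0], 'ft_force': [0.78, -1.052, -0.692], 'ft_torque': [0.009, 0.016, -0.004], 'opening': 0.998, 'grip_force': 0.0}
move [1.3, 0.7, 98.1] [0.0006, 0.0006, -0.0019]
[-2.32092018e-01  3.59534615e-01  3.99826659e-02  1.25043630e+00
 -1.91670781e-04  1.07875538e+00]
```

>>> servo_tool([
  [0, [0, 0, 30], [0, 0, 0]],
  [0, [0, 0, 60], [0, 0, 0]],
  [0, [0, 0, 85], [0, 0, 0]],
  [0, [0, 0, 98], [0, 0, 0]],
  [0, [0, 0, 98], [0, 0, 0]],
  [1, [0, 0, 98], [0, 0, 0]],
  [1, [0, 0, 98], [0, 0, 0]],
  [1, [0, 0, 98], [0, 0, 0]],
  [1, [0, 0, 98], [0, 0, 0]],
  [1, [0, 0, 98], [0, 0, 0]],
  [1, [0, 0, 98], [0, 0, 0]],
  [1, [0, 0, 98], [0, 0, 0]],
  [1, [0, 0, 98], [0, 0, 0]],
])

```text
time_s: 3.38
tcp_pos: [625.1, -146.4, 33.8]
tcp_rot: [0.609, 0.793, 0.0, 0.001]
ft_force: [-0.1, -1.0, 6.9]
opening: 0.31
grip_force: 58.7
```

```bash
python3 - <<'E'
from h import *
st()
E
```

```text
{'time_s': 3.383, 'tcp_pos': [625.148, -146.365, 33.807], 'tcp_rot': [0.609, 0.793, 0.0, 0.001], 'ft_force': [-0.138, -0.958, 6.913], 'ft_torque': [0.011, 0.313, -0.021], 'opening': 0.31, 'grip_force': 58.704}
```

>>> servo_tool([
  [1, [0, 0, -30], [0, 0, 0]],
  [1, [0, 0, -70], [0, 0, 0]],
  [1, [0, 0, -110], [0, 0, 0]],
  [1, [0, 0, -145], [0, 0, 0]],
  [1, [0, 0, -171], [0, 0, 0]],
  [1, [0, 0, -171], [0, 0, 0]],
])

```text
time_s: 3.88
tcp_pos: [626.5, -146.5, 210.2]
tcp_rot: [0.609, 0.793, 0.002, 0.004]
ft_force: [-0.2, -0.2, -0.4]
opening: 0.311
grip_force: 59.6
```

```bash
python3 - <<'E'
from h import *
go([546,125.3,205],15)
E
```

```text
{'time_s': 3.883, 'tcp_pos': [626.463, -146.537, 210.199], 'tcp_rot': [0.609, 0.793, 0.002, 0.004], 'ft_force': [-0.204, -0.204, -0.35], 'ft_torque': [-0.052, -0.002, 0.043], 'opening': 0.311, 'grip_force': 59.58}
move [283.4, -7.3, 3.9] [0.0085, 0.0045, 0.0003]
```

>>> servo_tool([
  [1, [35, 0, 0], [0, 0, 0]],
  [1, [75, -2, 0], [0, 0, 0]],
  [1, [115, -3, 0], [0, 0, 0]],
  [1, [155, -4, 0], [0, 0, 0]],
  [1, [195, -5, 0], [0, 0, 0]],
  [1, [230, -6, 0], [0, 0, 0]],
  [1, [260, -6, 0], [0, 0, 0]],
  [1, [275, -6, 0], [0, 0, 0]],
  [1, [283, -6, 0], [0, 0, 0]],
  [1, [283, -6, 0], [0, 0, 0]],
  [1, [283, -6, 0], [0, 0, 0]],
  [1, [283, -6, 0], [0, 0, 0]],
])

```text
time_s: 4.88
tcp_pos: [545.5, 124.7, 202.9]
tcp_rot: [0.609, 0.793, -0.0, 0.0]
ft_force: [-0.2, -0.3, -1.6]
opening: 0.31
grip_force: 59.5
```

```bash
python3 - <<'E'
from h import *
go([546,125.3,135],15)
b=read_camera("scene");a=read_camera("top")
f=lambda i,x,y,w,h,k:cv2.resize(i[y:y+h,x:x+w],None,fx=k,fy=k,interpolation=cv2.INTER_CUBIC)
cv2.imwrite("pics/hov.png",np.hstack([f(b,255,120,100,110,4),f(a,170,140,90,110,4)]))
E
```

```text
{'time_s': 4.883, 'tcp_pos': [545.469, 124.656, 202.928], 'tcp_rot': [0.609, 0.793, -0.0, 0.0], 'ft_force': [-0.177, -0.289, -1.586], 'ft_torque': [-0.053, -0.022, -0.015], 'opening': 0.31, 'grip_force': 59.514}
move [0.5, 0.7, 67.9] [-0.0005, 0.0004, -0.0009]
```

View pics/hov.png

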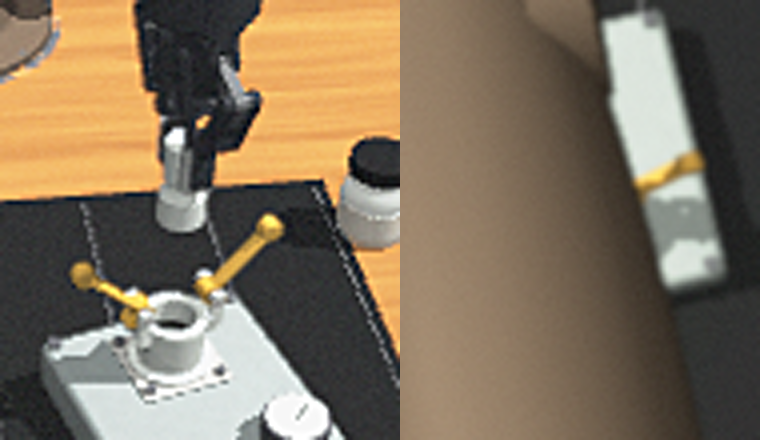

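Plug gripped upright over the coupler; nose bottom at crop px (182,~218), bore centre about (175,314).

```bash
python3 - <<'E'
from h import *
o=np.array([255,120])
C=lambda P:((px("scene",P)-o+.4)*4).round(1)
print("nose bottom if centred",C([545.5,124.7,169]), "nose top20",C([545.5,124.7,189]))
for q in([545.5,124.7],[546,125.3],[543,124],[549,126],[541,123]): print(q,C([*q,84]))
y=np.radians(15)
for n,a in(("rim bore",17.3),("rim out",24.5)):
    P=np.array([C([545.5+a*np.cos(t),124.7+a*np.sin(t),84]) for t in np.linspace(0,6.28,73)]);print(n,P.min(0),P.max(0))
P=np.array([C([545.5+16*np.cos(t),124.7+16*np.sin(t),169]) for t in np.linspace(0,6.28,73)]);print("nose",P.min(0),P.max(0))
b=read_camera("scene")
g=cv2.resize(cv2.cvtColor(b,cv2.COLOR_BGR2GRAY)[120:230,255:355],None,fx=4,fy=4,interpolation=cv2.INTER_CUBIC)
print("row200",g[200,140:225:3].tolist());print("col182",g[180:245:3,182].tolist())
print("row314",g[314,120:230:3].tolist());print("col175",g[285:350:3,175].tolist())
cv2.imwrite("pics/z.png",cv2.resize(b[165:225,270:325],None,fx=10,fy=10,interpolation=cv2.INTER_CUBIC))
E
```

```text
nose bottom if centred [180.2 217.9] nose top20 [182.3 193.8]
[545.5, 124.7] [172.  314.2]
[546, 125.3] [173.  314.6]
[543, 124] [170.3 312. ]
[549, 126] [174.7 317.4]
[541, 123] [168.4 310.3]
rim bore [147.2 298.2] [196.7 330.6]
rim out [137.  291.7] [207.  337.5]
nose [156.2 203.4] [204.2 232.7]
row200 [51, 52, 54, 52, 40, 52, 93, 130, 160, 179, 186, 182, 177, 178, 182, 181, 167, 189, 240, 255, 255, 217, 123, 51, 37, 49, 54, 59, 54]
col182 [103, 102, 104, 115, 133, 159, 180, 181, 180, 163, 144, 151, 148, 147, 152, 157, 177, 115, 22, 47, 54, 55]
row314 [86, 141, 146, 123, 113, 114, 148, 241, 255, 251, 229, 202, 201, 187, 158, 149, 153, 158, 157, 150, 148, 142, 133, 130, 103, 126, 185, 192, 236, 233, 187, 184, 182, 186, 198, 221, 226]
col175 [34, 50, 138, 238, 255, 198, 146, 143, 148, 152, 160, 142, 65, 7, 63, 188, 247, 255, 223, 150, 137, 141]
```

View pics/z.png

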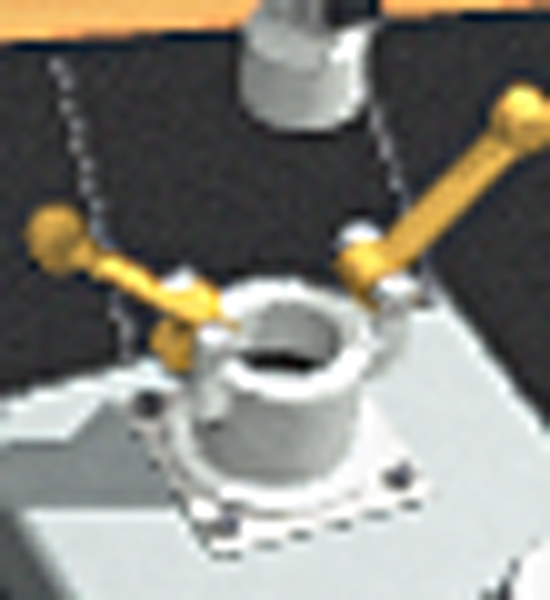

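>>> servo_tool([
  [1, [0.5, 0.3, 25], [0, 0, 0]],
  [1, [0.5, 0.3, 50], [0, 0, 0]],
  [1, [0.5, 0.3, 70], [0, 0, 0]],
  [1, [0.5, 0.3, 78], [0, 0, 0]],
  [1, [0.5, 0.3, 80], [0, 0, 0]],
  [1, [0.5, 0.3, 80], [0, 0, 0]],
  [1, [0.5, 0.3, 80], [0, 0, 0]],
])

```text
time_s: 5.62
tcp_pos: [546.2, 126.1, 124.6]
tcp_rot: [0.609, 0.793, 0.001, 0.001]
ft_force: [-0.6, 0.0, -1.5]
opening: 0.309
grip_force: 59.5
```

>>> servo_tool([
  [1, [0, 0, 1], [0, 0, 0]],
  [1, [0, 0, 2], [0, 0, 0]],
  [1, [0, 0, 3], [0, 0, 0]],
  [1, [0, 0, 4], [0, 0, 0]],
  [1, [0, 0, 5], [0, 0, 0]],
  [1, [0, 0, 6], [0, 0, 0]],
  [1, [0, 0, 7], [0, 0, 0]],
  [1, [0, 0, 7], [0, 0, 0]],
])

```text
time_s: 6.28
tcp_pos: [545.2, 126.2, 116.0]
tcp_rot: [0.609, 0.793, -0.0, -0.0]
ft_force: [0.4, -0.1, -0.9]
opening: 0.307
grip_force: 59.5
```

>>> servo_tool([
  [1, [0, 0, 1], [0, 0, 0]],
  [1, [0, 0, 2], [0, 0, 0]],
  [1, [0, 0, 3], [0, 0, 0]],
  [1, [0, 0, 4], [0, 0, 0]],
  [1, [0, 0, 5], [0, 0, 0]],
  [1, [0, 0, 5], [0, 0, 0]],
])

```text
time_s: 6.78
tcp_pos: [545.3, 126.2, 111.0]
tcp_rot: [0.609, 0.793, -0.0, -0.0]
ft_force: [-0.4, 0.6, -1.5]
opening: 0.311
grip_force: 59.5
```

>>> servo_tool([
  [1, [0, 0, 1.5], [0, 0, 0]],
  [1, [0, 0, 3], [0, 0, 0]],
  [1, [0, 0, 4.5], [0, 0, 0]],
  [1, [0, 0, 6], [0, 0, 0]],
  [1, [0, 0, 7.5], [0, 0, 0]],
  [1, [0, 0, 9], [0, 0, 0]],
  [1, [0, 0, 10], [0, 0, 0]],
  [1, [0, 0, 11], [0, 0, 0]],
  [1, [0, 0, 11], [0, 0, 0]],
  [1, [0, 0, 11], [0, 0, 0]],
])

```text
time_s: 7.62
tcp_pos: [545.4, 126.2, 100.2]
tcp_rot: [0.609, 0.793, -0.0, -0.0]
ft_force: [-0.5, 0.3, -1.5]
opening: 0.304
grip_force: 59.5
```

>>> servo_tool([
  [1, [0, 0, 0.7], [0, 0, 0]],
  [1, [0, 0, 1.4], [0, 0, 0]],
  [1, [0, 0, 2], [0, 0, 0]],
  [1, [0, 0, 2.5], [0, 0, 0]],
  [1, [0, 0, 2.5], [0, 0, 0]],
  [1, [0, 0, 2.5], [0, 0, 0]],
])

```text
time_s: 8.12
tcp_pos: [545.5, 126.2, 98.3]
tcp_rot: [0.609, 0.793, 0.0, 0.0]
ft_force: [0.4, -0.2, 4.1]
opening: 0.306
grip_force: 59.9
```

>>> servo_tool([
  [0, [0, 0, 0], [0, 0, 0]],
  [0, [0, 0, 0], [0, 0, 0]],
  [0, [0, 0, 0], [0, 0, 0]],
  [0, [0, 0, 0], [0, 0, 0]],
  [0, [0, 0, 0], [0, 0, 0]],
  [0, [0, 0, -20], [0, 0, 0]],
  [0, [0, 0, -50], [0, 0, 0]],
  [0, [0, 0, -75], [0, 0, 0]],
  [0, [0, 0, -80], [0, 0, 0]],
  [0, [0, 0, -80], [0, 0, 0]],
  [0, [0, 0, -80], [0, 0, 0]],
])

```text
time_s: 9.03
tcp_pos: [545.4, 126.2, 177.3]
tcp_rot: [0.609, 0.793, -0.0, 0.0]
ft_force: [-0.3, 0.2, -0.5]
opening: 1.0
grip_force: 0.0
```

```bash
python3 - <<'E'
from h import *
go([545.5,126.2,178],105);go([545.5,126.2,178],-75);print(state()["joints"])
b=read_camera("scene")
cv2.imwrite("pics/in.png",cv2.resize(b[150:225,265:340],None,fx=8,fy=8,interpolation=cv2.INTER_CUBIC))
E
```

```text
{'time_s': 9.033, 'tcp_pos': [545.387, 126.21, 177.308], 'tcp_rot': [0.609, 0.793, -0.0, 0.0], 'ft_force': [-0.326, 0.173, -0.459], 'ft_torque': [0.04, 0.002, 0.02], 'opening': 1.0, 'grip_force': 0.0}
move [-0.0, 0.1, -0.7] [-0.0, -0.0, -1.5706]
{'time_s': 9.033, 'tcp_pos': [545.387, 126.21, 177.308], 'tcp_rot': [0.609, 0.793, -0.0, 0.0], 'ft_force': [-0.326, 0.173, -0.459], 'ft_torque': [0.04, 0.002, 0.02], 'opening': 1.0, 'grip_force': 0.0}
move [-0.0, 0.1, -0.7] [-0.0, 0.0, 1.571]
[ 2.27421269e-01  1.96203638e-01 -7.40471720e-02  1.30057007e+00
 -2.15035436e-05  1.53623910e+00]
```

View pics/in.png

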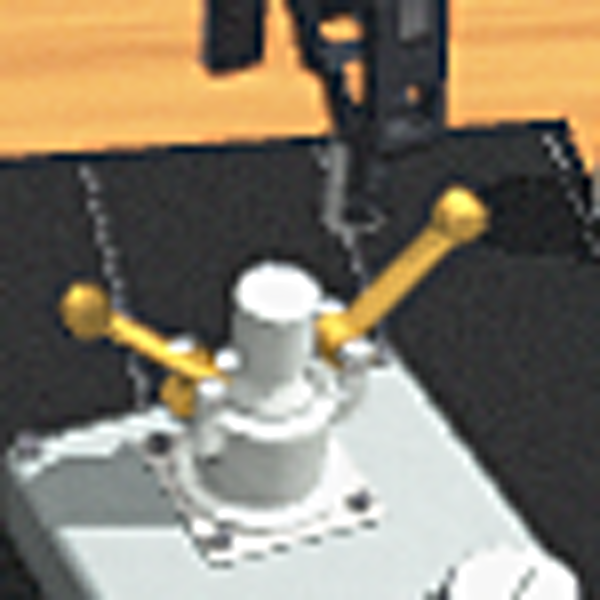

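The plug sits upright in the coupler (top at px (275,285)) with both arms still up. Next is a quarter turn.

>>> servo_tool([
  [0, [0, 0, 0], [0, 0, -1.571]],
  [0, [0, 0, 0], [0, 0, -1.571]],
  [0, [0, 0, 0], [0, 0, -1.571]],
  [0, [0, 0, 0], [0, 0, -1.571]],
  [0, [0, 0, 0], [0, 0, -1.571]],
  [0, [0, 0, 0], [0, 0, -1.571]],
  [0, [0, 0, 0], [0, 0, -1.571]],
  [0, [0, 0, 0], [0, 0, -1.571]],
  [0, [0, 0, 0], [0, 0, -1.571]],
  [0, [0, 0, 0], [0, 0, -1.571]],
  [0, [0, 0, 0], [0, 0, -1.571]],
  [0, [0, 0, 0], [0, 0, -1.571]],
  [0, [0, 0, 0], [0, 0, -1.571]],
  [0, [0, 0, 0], [0, 0, -1.571]],
  [0, [0, 0, 0], [0, 0, -1.571]],
])

```text
time_s: 10.33
tcp_pos: [544.7, 126.1, 176.3]
tcp_rot: [-0.13, 0.992, -0.0, -0.001]
ft_force: [0.2, -0.2, -0.3]
opening: 0.999
grip_force: 0.0
```

>>> servo_tool([
  [0, [0, 0, 10], [0, 0, 0]],
  [0, [0, 0, 20], [0, 0, 0]],
  [0, [0, 0, 30], [0, 0, 0]],
  [0, [0, 0, 36], [0, 0, 0]],
  [0, [0, 0, 40], [0, 0, 0]],
  [0, [0, 0, 40], [0, 0, 0]],
])

```text
time_s: 10.83
tcp_pos: [544.7, 126.0, 136.3]
tcp_rot: [-0.131, 0.991, -0.0, -0.001]
ft_force: [-0.5, -0.4, -0.3]
opening: 0.999
grip_force: 0.0
```

>>> servo_tool([
  [0, [0, 0, 2], [0, 0, 0]],
  [0, [0, 0, 4], [0, 0, 0]],
  [0, [0, 0, 6], [0, 0, 0]],
  [0, [0, 0, 8], [0, 0, 0]],
  [0, [0, 0, 10], [0, 0, 0]],
  [0, [0, 0, 12], [0, 0, 0]],
  [0, [0, 0, 14], [0, 0, 0]],
  [0, [0, 0, 16], [0, 0, 0]],
  [0, [0, 0, 16], [0, 0, 0]],
])

```text
time_s: 11.58
tcp_pos: [545.2, 126.2, 121.3]
tcp_rot: [-0.131, 0.991, -0.0, -0.0]
ft_force: [0.5, -0.5, -0.3]
opening: 1.002
grip_force: 0.0
```

>>> servo_tool([
  [0, [0, 0, 2], [0, 0, 0]],
  [0, [0, 0, 4], [0, 0, 0]],
  [0, [0, 0, 6], [0, 0, 0]],
  [0, [0, 0, 8], [0, 0, 0]],
  [0, [0, 0, 10], [0, 0, 0]],
  [0, [0, 0, 12], [0, 0, 0]],
  [0, [0, 0, 12], [0, 0, 0]],
])

```text
time_s: 12.17
tcp_pos: [545.5, 126.3, 109.8]
tcp_rot: [-0.131, 0.991, 0.0, 0.0]
ft_force: [0.4, -0.3, 1.3]
opening: 1.002
grip_force: 0.5
```

```bash
python3 - <<'E'
from h import *
st();b=read_camera("scene")
cv2.imwrite("pics/pr.png",cv2.resize(b[140:225,260:345],None,fx=7,fy=7,interpolation=cv2.INTER_CUBIC))
E
```

```text
{'time_s': 12.167, 'tcp_pos': [545.545, 126.273, 109.798], 'tcp_rot': [-0.131, 0.991, 0.0, 0.0], 'ft_force': [0.396, -0.293, 1.261], 'ft_torque': [0.035, -0.054, -0.022], 'opening': 1.002, 'grip_force': 0.54}
```

View pics/pr.png

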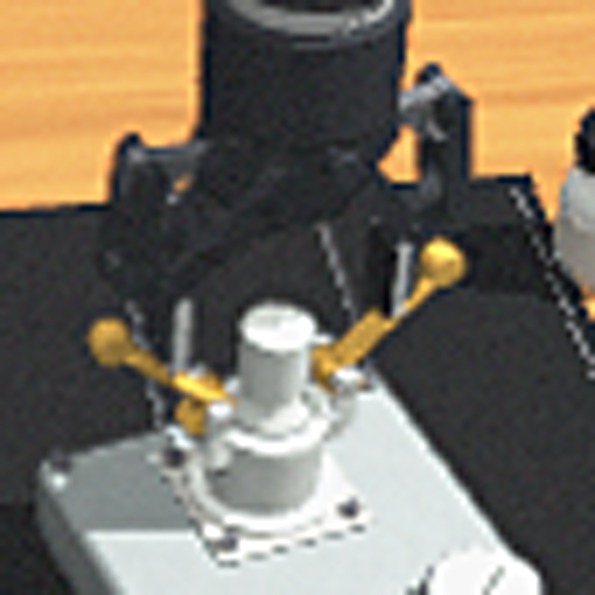

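Both fingers are on their arms. I'll keep pressing down gently.

>>> servo_tool([
  [0, [0, 0, 1.5], [0, 0, 0]],
  [0, [0, 0, 3], [0, 0, 0]],
  [0, [0, 0, 4.5], [0, 0, 0]],
  [0, [0, 0, 6], [0, 0, 0]],
  [0, [0, 0, 7.5], [0, 0, 0]],
  [0, [0, 0, 9], [0, 0, 0]],
  [0, [0, 0, 10], [0, 0, 0]],
  [0, [0, 0, 10], [0, 0, 0]],
])

```text
time_s: 12.88
tcp_pos: [545.9, 126.3, 100.2]
tcp_rot: [-0.131, 0.991, 0.0, 0.001]
ft_force: [0.3, -0.8, 4.3]
opening: 1.0
grip_force: 1.7
```

```bash
python3 - <<'E'
from h import *
st();b=read_camera("scene")
cv2.imwrite("pics/pr2.png",cv2.resize(b[140:225,260:345],None,fx=7,fy=7,interpolation=cv2.INTER_CUBIC))
E
```

```text
{'time_s': 12.883, 'tcp_pos': [545.889, 126.345, 100.249], 'tcp_rot': [-0.131, 0.991, 0.0, 0.001], 'ft_force': [0.324, -0.801, 4.297], 'ft_torque': [0.068, -0.099, -0.032], 'opening': 1.0, 'grip_force': 1.675}
```

View pics/pr2.png

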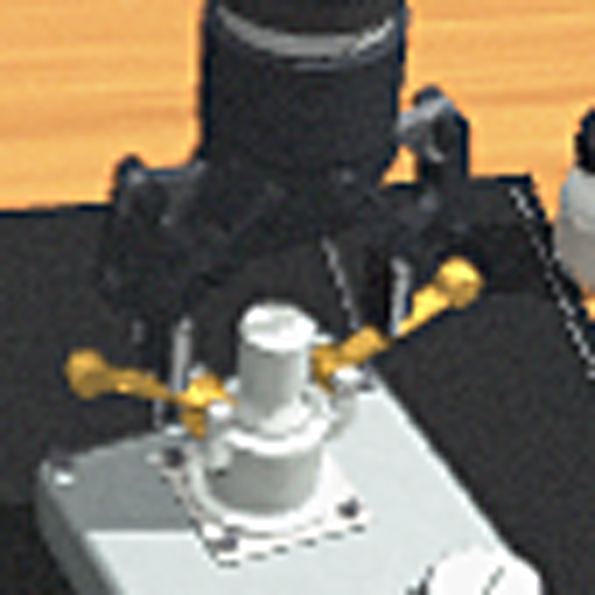

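Both arms are turning together, with their tips at (88,372) and (460,282).

>>> servo_tool([
  [0, [0, 0, 1.5], [0, 0, 0]],
  [0, [0, 0, 3], [0, 0, 0]],
  [0, [0, 0, 4.5], [0, 0, 0]],
  [0, [0, 0, 6], [0, 0, 0]],
  [0, [0, 0, 7.5], [0, 0, 0]],
  [0, [0, 0, 9], [0, 0, 0]],
  [0, [0, 0, 10.5], [0, 0, 0]],
  [0, [0, 0, 12], [0, 0, 0]],
  [0, [0, 0, 13.5], [0, 0, 0]],
  [0, [0, 0, 15], [0, 0, 0]],
  [0, [0, 0, 15], [0, 0, 0]],
])

```text
time_s: 13.85
tcp_pos: [546.0, 126.2, 85.4]
tcp_rot: [-0.131, 0.991, -0.0, 0.001]
ft_force: [0.7, -0.2, 5.6]
opening: 1.002
grip_force: 3.1
```

>>> servo_tool([
  [0, [0, 0, 1], [0, 0, 0]],
  [0, [0, 0, 2], [0, 0, 0]],
  [0, [0, 0, 3], [0, 0, 0]],
  [0, [0, 0, 4], [0, 0, 0]],
  [0, [0, 0, 5], [0, 0, 0]],
  [0, [0, 0, 6], [0, 0, 0]],
  [0, [0, 0, 6], [0, 0, 0]],
])

```text
time_s: 14.43
tcp_pos: [546.0, 126.3, 79.5]
tcp_rot: [-0.131, 0.991, 0.0, 0.001]
ft_force: [0.6, -0.1, 5.7]
opening: 0.996
grip_force: 2.5
```

>>> servo_tool([
  [0, [0, 0, 0.8], [0, 0, 0]],
  [0, [0, 0, 1.6], [0, 0, 0]],
  [0, [0, 0, 2.4], [0, 0, 0]],
  [0, [0, 0, 3.2], [0, 0, 0]],
  [0, [0, 0, 4], [0, 0, 0]],
  [0, [0, 0, 4], [0, 0, 0]],
])

```text
time_s: 14.93
tcp_pos: [546.2, 126.3, 75.9]
tcp_rot: [-0.131, 0.991, 0.0, 0.001]
ft_force: [-0.3, -0.2, 8.4]
opening: 1.002
grip_force: 3.2
```

>>> servo_tool([
  [0, [0, 0, 0.6], [0, 0, 0]],
  [0, [0, 0, 1.2], [0, 0, 0]],
  [0, [0, 0, 1.8], [0, 0, 0]],
  [0, [0, 0, 2.4], [0, 0, 0]],
  [0, [0, 0, 2.4], [0, 0, 0]],
])

```text
time_s: 15.35
tcp_pos: [546.3, 126.3, 73.5]
tcp_rot: [-0.131, 0.991, 0.0, 0.001]
ft_force: [0.7, -0.9, 6.5]
opening: 0.999
grip_force: 3.2
```

>>> servo_tool([
  [0, [0, 0, 0.5], [0, 0, 0]],
  [0, [0, 0, 1], [0, 0, 0]],
  [0, [0, 0, 1.5], [0, 0, 0]],
  [0, [0, 0, 2], [0, 0, 0]],
  [0, [0, 0, 2], [0, 0, 0]],
])

```text
time_s: 15.77
tcp_pos: [546.4, 126.3, 71.8]
tcp_rot: [-0.131, 0.991, -0.0, 0.001]
ft_force: [0.8, -0.4, 8.4]
opening: 1.002
grip_force: 3.8
```

```bash
python3 - <<'E'
from h import *
st();b=read_camera("scene")
cv2.imwrite("pics/pr3.png",cv2.resize(b[140:225,260:345],None,fx=7,fy=7,interpolation=cv2.INTER_CUBIC))
E
```

```text
{'time_s': 15.767, 'tcp_pos': [546.418, 126.329, 71.813], 'tcp_rot': [-0.131, 0.991, -0.0, 0.001], 'ft_force': [0.799, -0.423, 8.391], 'ft_torque': [-0.155, -0.0, -0.007], 'opening': 1.002, 'grip_force': 3.775}
```

View pics/pr3.png

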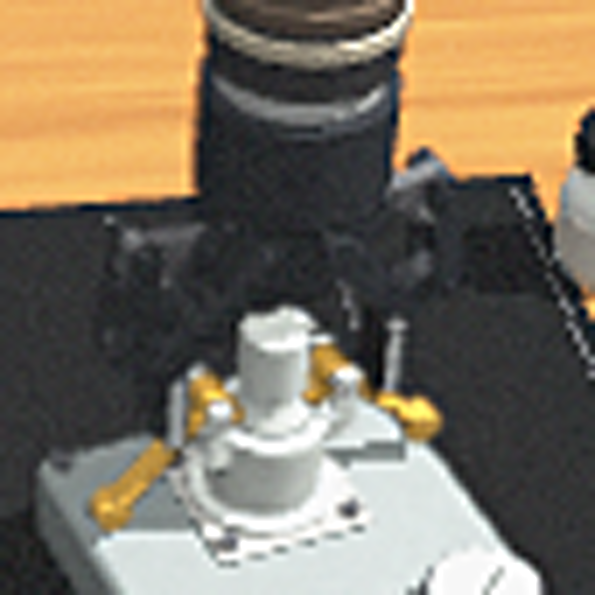

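Both arms are well down, with tips at (110,508) and (418,415), but not yet at their stops. Continuing until the force rises.

>>> servo_tool([
  [0, [0, 0, 0.4], [0, 0, 0]],
  [0, [0, 0, 0.8], [0, 0, 0]],
  [0, [0, 0, 1.2], [0, 0, 0]],
  [0, [0, 0, 1.5], [0, 0, 0]],
  [0, [0, 0, 1.5], [0, 0, 0]],
])

```text
time_s: 16.23
tcp_pos: [546.5, 126.3, 70.6]
tcp_rot: [-0.131, 0.991, -0.0, 0.002]
ft_force: [-0.9, -1.4, 11.3]
opening: 0.998
grip_force: 4.5
```

```bash
cat > arm.py <<'E'
from h import *
import sys
c=np.array([546,126.2]);y=np.radians(15);yd=np.array([-np.sin(y),np.cos(y)])
for s in(1,-1):
    for th in(0,1.2,1.4,1.5,1.6,1.745):
        a=np.radians(50)-th;r=26+61*np.cos(a)
        print(s,th,((px("scene",[*(c+s*r*yd),98+61*np.sin(a)])-[260,140])*7).round(0))
E
python3 arm.py
```

```text
1 0 [427. 251.]
1 1.2 [450. 369.]
1 1.4 [437. 393.]
1 1.5 [428. 404.]
1 1.6 [419. 415.]
1 1.745 [404. 430.]
-1 0 [123. 328.]
-1 1.2 [ 74. 469.]
-1 1.4 [ 85. 487.]
-1 1.5 [ 92. 495.]
-1 1.6 [101. 501.]
-1 1.745 [115. 508.]
```

>>> servo_tool([
  [0, [0, 0, 0.4], [0, 0, 0]],
  [0, [0, 0, 0.8], [0, 0, 0]],
  [0, [0, 0, 1.2], [0, 0, 0]],
  [0, [0, 0, 1.2], [0, 0, 0]],
])

```text
time_s: 16.57
tcp_pos: [546.7, 126.3, 69.8]
tcp_rot: [-0.131, 0.991, -0.0, 0.002]
ft_force: [-1.9, -1.8, 13.6]
opening: 0.996
grip_force: 5.5
```

>>> servo_tool([
  [0, [0, 0, 0.4], [0, 0, 0]],
  [0, [0, 0, 0.8], [0, 0, 0]],
  [0, [0, 0, 0.8], [0, 0, 0]],
])

```text
time_s: 16.82
tcp_pos: [546.9, 126.1, 69.2]
tcp_rot: [-0.131, 0.991, -0.0, 0.002]
ft_force: [-1.5, -2.0, 15.6]
opening: 1.002
grip_force: 6.7
```

>>> servo_tool([
  [0, [0, 0, 0.4], [0, 0, 0]],
  [0, [0, 0, 0.8], [0, 0, 0]],
  [0, [0, 0, 0.8], [0, 0, 0]],
])

```text
time_s: 17.07
tcp_pos: [547.0, 125.9, 68.8]
tcp_rot: [-0.131, 0.991, -0.001, 0.002]
ft_force: [-1.0, -1.8, 16.1]
opening: 0.998
grip_force: 7.3
```

>>> servo_tool([
  [0, [0, 0, 0.4], [0, 0, 0]],
  [0, [0, 0, 0.8], [0, 0, 0]],
  [0, [0, 0, 0.8], [0, 0, 0]],
])

```text
time_s: 17.32
tcp_pos: [547.2, 125.8, 68.5]
tcp_rot: [-0.131, 0.991, -0.001, 0.003]
ft_force: [-1.6, -2.9, 20.4]
opening: 0.997
grip_force: 8.8
```

```bash
cat > arm2.py <<'E'
from h import *
from scipy.optimize import least_squares
y=np.radians(15);yd=np.array([-np.sin(y),np.cos(y)]);c=np.array([546,126.2])
def tip(s,th,L=61,d=(0,0)):
    a=np.radians(50)-th;r=26+L*np.cos(a);return px("scene",[*(c+s*r*yd),98+L*np.sin(a)])+np.array(d)
# calibrate L and a pixel offset on in.png at th=0, then thetas
o={1:np.array([265+460/8,150+215/8])-.45,-1:np.array([265+87/8,150+308/8])-.45}
f=least_squares(lambda q:np.r_[[tip(s,0,q[0],q[1:])-o[s] for s in o]].ravel(),[61,0,0]);L,d=f.x[0],f.x[1:];print(f.x,f.cost)
def th(s,p): return least_squares(lambda q:tip(s,q[0],L,d)-p,[1.5]).x[0].round(3)
g=lambda x,y:np.array([260+x/7,140+y/7])-.43
print("pr2",th(1,g(460,282)),th(-1,g(88,372)),"pr3",th(1,g(418,415)),th(-1,g(110,508)))
E
cat > now.py <<'E'
from arm2 import *
b=read_camera("scene")
k=cv2.resize(b[140:225,260:345],None,fx=7,fy=7,interpolation=cv2.INTER_CUBIC)
cv2.imwrite("pics/now%d.png"%(state()["time_s"]*10),k)
h=cv2.cvtColor(b,cv2.COLOR_BGR2HSV);m=cv2.inRange(h,(12,110,60),(35,255,255))
for n in(1,-1):
    p=tip(n,1.7,L,d);v,u=np.nonzero(m);w=np.hypot(u-p[0],v-p[1])<5
    P=np.c_[u,v][w];print(n,[(t,((tip(n,t,L,d)-[260,140]+.43)*7).round(0).tolist()) for t in(1.5,1.6,1.745)],"blob mean",((P.mean(0)-[260,140]+.43)*7).round(0),"lo",P[:,1].max())
E
python3 now.py; ls pics
```

```text
[68.15669921 -0.58030687  2.45160701] 0.00071782157700716
pr2 0.291 0.229 pr3 1.516 1.673
1 [(1.5, [438.0, 428.0]), (1.6, [428.0, 441.0]), (1.745, [411.0, 457.0])] blob mean [409. 434.] lo 204
-1 [(1.5, [78.0, 526.0]), (1.6, [87.0, 533.0]), (1.745, [103.0, 541.0])] blob mean [112. 518.] lo 215
crop1.png
hov.png
in.png
now173.png
pr.png
pr2.png
pr3.png
scene1.png
top1.png
z.png
```

>>> servo_tool([
  [0, [0, 0, 0.4], [0, 0, 0]],
  [0, [0, 0, 0.8], [0, 0, 0]],
  [0, [0, 0, 0.8], [0, 0, 0]],
])

```text
time_s: 17.62
tcp_pos: [547.3, 125.8, 68.4]
tcp_rot: [-0.131, 0.991, -0.001, 0.003]
ft_force: [-4.7, -3.7, 23.8]
opening: 0.999
grip_force: 10.5
```

>>> servo_tool([
  [0, [0, 0, 0.3], [0, 0, 0]],
  [0, [0, 0, 0.5], [0, 0, 0]],
  [0, [0, 0, 0.5], [0, 0, 0]],
])

```text
time_s: 17.87
tcp_pos: [547.3, 125.8, 68.2]
tcp_rot: [-0.13, 0.991, -0.001, 0.003]
ft_force: [-5.7, -2.6, 26.4]
opening: 1.0
grip_force: 11.8
```

>>> servo_tool([
  [0, [0, 0, 0.3], [0, 0, 0]],
  [0, [0, 0, 0.5], [0, 0, 0]],
  [0, [0, 0, 0.5], [0, 0, 0]],
  [0, [0, 0, 0.5], [0, 0, 0]],
])

```text
time_s: 18.2
tcp_pos: [547.4, 125.8, 68.2]
tcp_rot: [-0.13, 0.991, -0.001, 0.003]
ft_force: [-6.4, -4.0, 29.3]
opening: 1.0
grip_force: 12.7
```

```bash
python3 now.py|tail -2; ls -t pics|head -1
```

```text
1 [(1.5, [438.0, 428.0]), (1.6, [428.0, 441.0]), (1.745, [411.0, 457.0])] blob mean [409. 434.] lo 204
-1 [(1.5, [78.0, 526.0]), (1.6, [87.0, 533.0]), (1.745, [103.0, 541.0])] blob mean [112. 518.] lo 215
now182.png
```

The arms have stopped moving, so both are at their stops. Retracting straight up.

>>> servo_tool([
  [0, [0, 0, -3], [0, 0, 0]],
  [0, [0, 0, -8], [0, 0, 0]],
  [0, [0, 0, -20], [0, 0, 0]],
  [0, [0, 0, -45], [0, 0, 0]],
  [0, [0, 0, -75], [0, 0, 0]],
  [0, [0, 0, -105], [0, 0, 0]],
  [0, [0, 0, -120], [0, 0, 0]],
  [0, [0, 0, -120], [0, 0, 0]],
  [0, [0, 0, -120], [0, 0, 0]],
])

```text
time_s: 19.0
tcp_pos: [545.5, 126.3, 183.5]
tcp_rot: [-0.131, 0.991, 0.0, 0.0]
ft_force: [0.1, -0.2, -1.3]
opening: 0.997
grip_force: 0.0
```

```bash
python3 now.py|tail -2; cp $(ls -t pics/now*|head -1) pics/fin.png
```

```text
1 [(1.5, [438.0, 428.0]), (1.6, [428.0, 441.0]), (1.745, [411.0, 457.0])] blob mean [409. 434.] lo 204
-1 [(1.5, [78.0, 526.0]), (1.6, [87.0, 533.0]), (1.745, [103.0, 541.0])] blob mean [111. 517.] lo 215
```

View pics/fin.png

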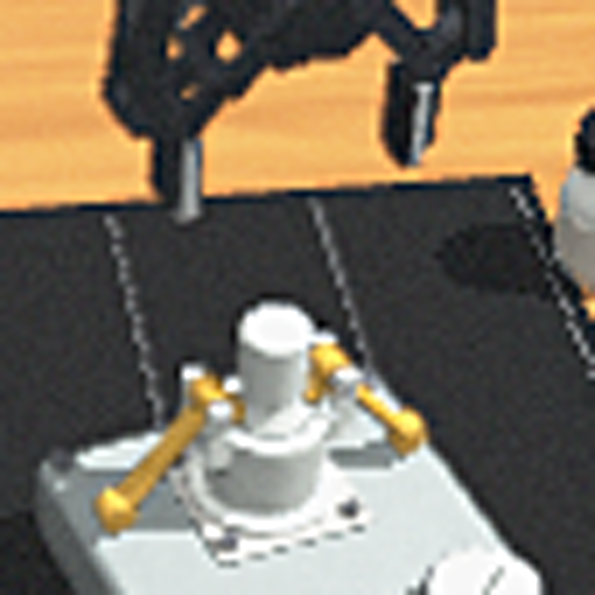

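The tips at (407,432) and (117,510) match the predicted home positions (404,430) and (115,508), and the plug is upright and clamped.

```bash
python3 -c "
from rig import *
print(job_done())"
```

```text
the job is handed in; nothing more can be done
None
```

The job is handed in (no verdict was returned): the plug is seated in the coupler, both cam arms are home by camera and force, and the gripper is clear.

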